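# Seat a heat-sinked board on its locating pin and clamp it

## Task

Put the circuit board with the heat sink onto the rework fixture, component side up with its long edge along the back rail and its hole end away from the clamp, and work it gently along the rail until its hole drops over the locating pin and it lies flat on the deck. Then swing the fixture's clamp arm fully across over the board and let go; press and push lightly throughout, and leave everything else on the bench where it is.

Things in the scene. Friction and masses are not known exactly. Their poses are not given: they have to be found in the camera images.
- board: Green circuit board 80 (x) by 130 (y) by 6 mm thick, about 250 g, lying flat; y axis within 0.5 rad of world y. Origin: centre of its flat underside. A finned aluminium heat sink on its middle, 34 (x) by 30 (y) mm, rises from 6 to 40 mm above the underside; grip it with up to 50 N, best across the 30 mm (along y). Edge components stand at most 4 mm above the board. One through hole: board_hole.
- board_hole (a point): Centre of the board's locating hole (10.5 mm across, lightly chamfered) at the underside: 35 mm from the board's origin along its +y, on its middle line.
- fixture: Aluminium fixture fixed to the bench: deck 170 (x) by 200 (y) mm, 12 mm thick; origin: centre of its underside; yaw within 0.25 rad. A steel back rail along y, 12 mm thick, 180 mm long, stands 18 mm above the deck, its inner face at x = +45 mm. The board lies with its +y along the fixture's +y. The clamp pivots at the -x side.
- seat (a point): Middle of the dark slot in the deck, at deck top (12 mm above bench); fixture x = 4.5, y = 35 mm: 40.5 mm from the rail's inner face, so a board along the rail has 0.5 mm to spare. An 8 mm steel pin, 10 mm tall, top 2 mm tapered to 5 mm, is locked in the slot within 12 mm of here along y, on its line in x: where is not measured, see or feel it. A board on top of the pin rides 10 mm above the deck.
- clamp (a joint): Clamp arm angle in rad: 0 to 0.2 = open, pointing along the fixture's -y; 1.571 = fully across, pointing along its +x over the board's near edge. Turns counter-clockwise from above, stays where left (friction 0.06 N m). Arm 12 mm wide, 6 thick, underside 8 mm above the deck: passes 2 mm over a board lying flat, bumps into one that does not.
- clamp_hinge (a point): On the clamp's upright pivot axis: fixture x = -64 mm, y = -48 mm, 29 mm above the bench.
- clamp_knob (a point): Centre of the top face of the clamp's upright round black knob, 12 mm across and 28 mm tall above the arm's top, 40 mm from the pivot axis; its top is 54 mm above the bench.
- driver: Screwdriver 160 mm long, a bystander; lies between the fixture and the board.
- spool: Metal spool 52 mm across, 38 mm high, a bystander at the far side; origin under its centre.
- flux: White bottle 40 mm across, 100 mm high, a bystander at the far side; origin under its centre.
- spare: Small spare board 50 by 70 mm without heat sink or hole, a bystander close to the robot; origin under its centre.
- bin: Open bin 110 by 90 mm, 45 mm high, a bystander at the left; origin under its centre.
- notebook: Closed red notebook 200 by 130 mm, 14 mm thick, a bystander at the right; origin under its centre.
- brush: Brush 150 mm long, a bystander at the far right.

How it is judged:
By the outcome, as a careful person would: the job done as asked, in the order asked, and still so for the second after the job is handed in, with the robot touching nothing.
It also fails if it takes over 72 s, if anything falls off the work surface, if the arm or the gripper's body presses on something with over 40 N, if the wrist force passes 120 N, or if a joint passes its speed limit or range.

## Robot

A 7-joint arm with a two-finger parallel gripper is mounted at the origin on the work surface. World frame = base frame: x ahead of the robot, y to its left, z up, the work surface at z = 0. Lengths are in m, angles in degrees, forces in N, time in s.
With the tool pointing down it reaches from about 0.35 to 0.775 m from the base axis. Payload 3.1 kg.
Tool frame: the origin (TCP) lies on the centre line of the jaws, within the pads' length; the fingertips stand 17 mm ahead of it and the grasp point (between the pads) lies 2 mm behind it (robot.tip_reach is the distance from the TCP to the fingertips, in m); z points along the fingers, y is the line along which they close (so a half turn about z gives the same grasp; the last joint's range is limited). The gripper opens to 85 mm and grips with 20 to 120 N. Pads are 22 mm wide; open, the fingers measure 114 mm over their backs; the gripper's body (76 mm by 85 mm) begins 54 mm behind the grasp point. The pads swing forward as they close: fully open they stand 13 mm farther back than shut.
Start: joints at [-71.03, 17.813, 0.802, 86.603, -0.252, 75.585, -1.558], TCP at [0.2, 0.512, 0.212] pointing down, gripper open.
Joint ranges: [-154.91, 154.91], [-16.99, 109.72], [-72.82, 74.43], [7.12, 147.25], [-82.49, 262.49], [11.32, 116.49], [-174.64, 174.64]. Speed limits (degrees/s): [159.86, 159.86, 180, 180, 180, 180, 180].

## Interface

Orientations are given as [roll, pitch, yaw] about the fixed x, y, z axes, in that order (R = Rz(yaw) Ry(pitch) Rx(roll)).
In Python, from station import robot, fingers, vision, workorder, recognise gives the robot as it stands. Calls block until the motion is done:
- robot.move_to(position, orientation): joint-space move of the TCP to a pose.
- robot.line_to(position, orientation=None, velocity=0.15, f_stop=None): straight line of the TCP; orientation=None keeps the orientation; velocity is the mean speed in m/s. With f_stop (N) it stops when the force on the tool has changed by that much, and returns True; else False.
- robot.move_j(angles): joint-space move.
- fingers.gripper_to(opening, force=None): opening from 0.0 (shut) to 1.0 (fully open); force is the grip in N (None keeps the last); returns when the fingers have stopped.
- robot.pause(seconds).
- robot.inverse_kinematics(position, orientation): joint angles nearest the present ones, or None.
- vision.grab_frame(name): name is "scene" or "top"; returns the picture (400x640x3 uint8, red, green, blue); there is no depth.
- vision.calibration(name): a dict with "mtx" (3x3 intrinsics, pixels), "k1" (the pictures are not rectified: a ray, as slopes to the right and down, at radius r is drawn at 1 + k1 r^2 times it, then the intrinsics apply), "extrinsics" (4x4, takes a point from world to camera coordinates). Camera axes: x right, y up, looking along -z (the intrinsics and any distortion apply to the point x, -y, -z); pixel columns grow to the right and rows downward; lengths in m; the calibration is good to about 2 mm. A picture is of the moment at which its call begins. calibration takes no time and is no camera call.
A pose or a line that the arm cannot do raises robot.PlanningError and nothing moves.
- workorder.close_job(): hands the job in; it is judged then, once.
Trained networks look in the newest picture that a camera, given by its name, has taken for a name from the list of things; names that differ only in an ending like _2 or _b are one class to them, and where a whole thing is asked for, a point or a joint stands for the part that bears it (a point fixed in the world has none). Each returns a list of dicts, best first, with "p" (0 to 1); they miss things now and then, are a little off and sometimes report something else, mostly with a low value. They report only what shows in the picture. A call takes as long as a camera call.
- recognise(label, camera): "rect" ([centre column, centre row, width, height] in pixels, round what is visible of it).
Readings, each from a call of its own:
- robot.current_time_s(): time.
- robot.current_joint_positions(): joint angles.
- robot.current_dq(): joint speeds.
- robot.current_joint_torque(): joint torques, N m.
- robot.current_tool_pos(): TCP position.
- robot.current_eef_rot(): TCP orientation.
- robot.current_contact_force(): force on the tool from outside, world axes, zero at the start.
- robot.current_torque(): the same for the moment, N m.
- robot.current_finger_gap(): opening from 0.0 (shut) to 1.0 (fully open).
- robot.current_gripper_force(): force on a finger pad.
Only numpy, scipy, OpenCV 4.12 (cv2) and the standard library are available. Lean on these libraries where they do the work, as an engineer would, in place of code of your own. Each camera call takes 0.05 s, during which the arm holds its last target. There are 200 camera calls.

## Working session

There is one attempt and no reset: what is moved stays moved. The work goes in short steps, each a Python script; the robot and the scene stay as the last script left them, time stands still between calls to the robot, and variables do not carry over. Pictures are saved under pics/ and viewed, at most 10 in all, crops included, and the job is handed in when it is done.

```bash
ls; mkdir -p pics; cat > h.py <<'E'
import numpy as np, cv2
from station import robot, fingers, vision, workorder, recognise
def grab(n):
    return vision.grab_frame(n)
def save(n,f): 
    im=grab(n); cv2.imwrite('pics/'+f,im[:,:,::-1]); return im
def proj(P,c):
    P=np.atleast_2d(P).astype(float); E=np.array(c['extrinsics']); p=P@E[:3,:3].T+E[:3,3]
    s=np.c_[p[:,0]/-p[:,2],-p[:,1]/-p[:,2]]; s=s*(1+c['k1']*(s**2).sum(1))[:,None]
    M=np.array(c['mtx']); return s@M[:2,:2].T+M[:2,2]
def ray(px,c):
    M=np.array(c['mtx']); d=(np.array(px,float)-M[:2,2])/[M[0,0],M[1,1]]; s=d.copy()
    for _ in range(20): s=d/(1+c['k1']*(s@s))
    E=np.array(c['extrinsics']); R=E[:3,:3]; return -R.T@E[:3,3], R.T@np.array([s[0],-s[1],-1])
def onz(px,c,z):
    o,d=ray(px,c); return o+d*(z-o[2])/d[2]
def tri(obs):
    A=np.zeros((3,3));b=np.zeros(3)
    for px,c in obs:
        o,d=ray(px,c); d/=np.linalg.norm(d); Q=np.eye(3)-np.outer(d,d); A+=Q;b+=Q@o
    return np.linalg.solve(A,b)
E
python3 - <<'E'
from h import *
for n in ('scene','top'):
    save(n,n+'0.png'); c=vision.calibration(n); print(n,c)
    for l in ('board','board_hole','fixture','seat','clamp_knob','clamp_hinge','driver','spare'):
        print(l,[(np.round(r['rect']).tolist(),round(r['p'],2)) for r in recognise(l,n)[:2]])
print(robot.current_eef_rot(),robot.current_time_s())
E
```

```text
pics
scene {'mtx': array([[444.85161984,   0.        , 316.53824835],
       [  0.        , 444.85161984, 195.12553479],
       [  0.        ,   0.        ,   1.        ]]), 'k1': 0.023403428447331627, 'extrinsics': array([[-0.70604433,  0.70791063, -0.01907719,  0.41344477],
       [-0.54632901, -0.52735298,  0.65070996,  0.2632459 ],
       [ 0.45058408,  0.4698525 ,  0.7590867 , -1.49786854],
       [ 0.        ,  0.        ,  0.        ,  1.        ]])}
board [([285.0, 165.0, 45.0, 33.0], 0.81), ([226.0, 131.0, 69.0, 51.0], 0.74)]
board_hole [([284.0, 168.0, 45.0, 34.0], 0.74)]
fixture [([384.0, 251.0, 100.0, 96.0], 0.81), ([214.0, 196.0, 50.0, 34.0], 0.19)]
seat [([382.0, 250.0, 101.0, 93.0], 0.85)]
clamp_knob [([386.0, 212.0, 15.0, 17.0], 0.4)]
clamp_hinge []
driver [([332.0, 202.0, 28.0, 26.0], 0.76), ([383.0, 251.0, 100.0, 88.0], 0.57)]
spare [([360.0, 169.0, 26.0, 14.0], 0.64), ([447.0, 315.0, 72.0, 62.0], 0.53)]
top {'mtx': array([[406.01633791,   0.        , 319.56747685],
       [  0.        , 406.01633791, 208.80176383],
       [  0.        ,   0.        ,   1.        ]]), 'k1': 0.016025761353924934, 'extrinsics': array([[-2.42103277e-03, -9.99901235e-01,  1.38440833e-02,
        -1.53342419e-02],
       [ 9.90482609e-01, -4.92580646e-04,  1.37637055e-01,
        -5.85991118e-01],
       [-1.37616642e-01,  1.40455476e-02,  9.90385976e-01,
        -1.23630453e+00],
       [ 0.00000000e+00,  0.00000000e+00,  0.00000000e+00,
         1.00000000e+00]])}
board [([378.0, 232.0, 46.0, 29.0], 0.64)]
board_hole [([380.0, 230.0, 41.0, 27.0], 0.94), ([315.0, 232.0, 7.0, 25.0], 0.34)]
fixture [([252.0, 224.0, 70.0, 64.0], 0.81)]
seat []
clamp_knob []
clamp_hinge [([269.0, 246.0, 18.0, 4.0], 0.59)]
driver [([316.0, 227.0, 7.0, 37.0], 0.72)]
spare [([322.0, 280.0, 23.0, 22.0], 0.79), ([316.0, 220.0, 6.0, 44.0], 0.73)]
[1.79996887e+02 2.88771606e-03 1.58642793e+02] 0.9
```

View pics/scene0.png

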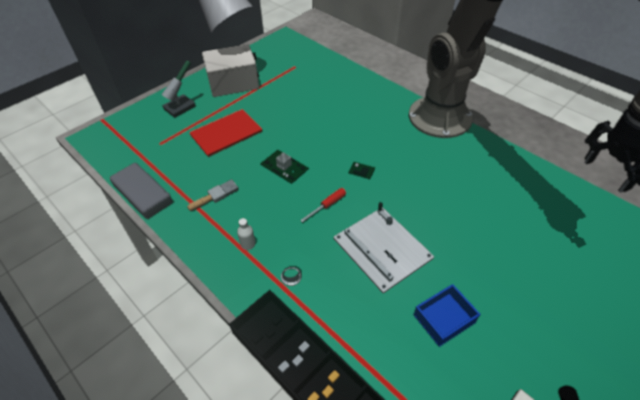

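View pics/top0.png

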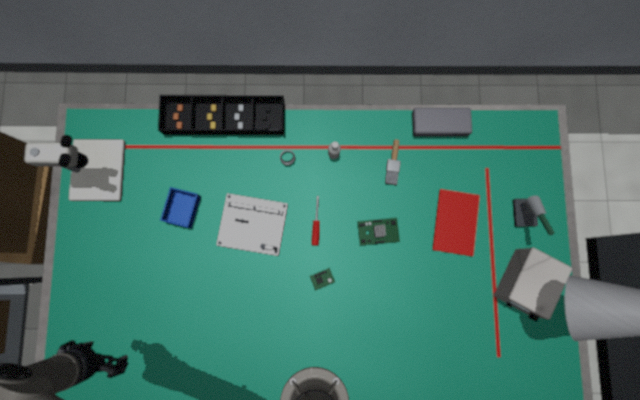

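The top view shows the fixture at about (252,224), with the rail on its upper side and the clamp at lower right. The driver is at (316,222), the board at (379,231), and the spare board at (322,279). In the scene view, the fixture is at (384,250) and the board at (284,165). I'll enlarge these areas.

```bash
python3 - <<'E'
from h import *
def avg(n,k=6): return np.mean([grab(n).astype(float) for _ in range(k)],0).astype(np.uint8)
t=avg('top');s=avg('scene'); np.save('t.npy',t);np.save('s.npy',s)
def crop(im,x,y,w,h,k,label):
    o=cv2.resize(im[y:y+h,x:x+w],None,fx=k,fy=k,interpolation=cv2.INTER_CUBIC)
    for i in range(0,w,10): cv2.putText(o,str(x+i),(i*k,8),0,.3,(255,255,0)); o[:,i*k]=o[:,i*k]*.8
    for i in range(0,h,10): cv2.putText(o,str(y+i),(0,i*k+4),0,.3,(255,255,0)); o[i*k]=o[i*k]*.8
    return o
a=crop(t,212,185,80,75,8,''); b=crop(s,330,195,110,100,6,'')
cv2.imwrite('pics/ft.png',a[:,:,::-1]); cv2.imwrite('pics/fs.png',b[:,:,::-1])
b1=crop(t,350,210,60,45,7,'');b2=crop(s,255,145,60,45,7,'')
cv2.imwrite('pics/b.png',np.vstack([b1,b2])[:600,:,::-1])
E
```

```text
(no output)
```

View pics/ft.png

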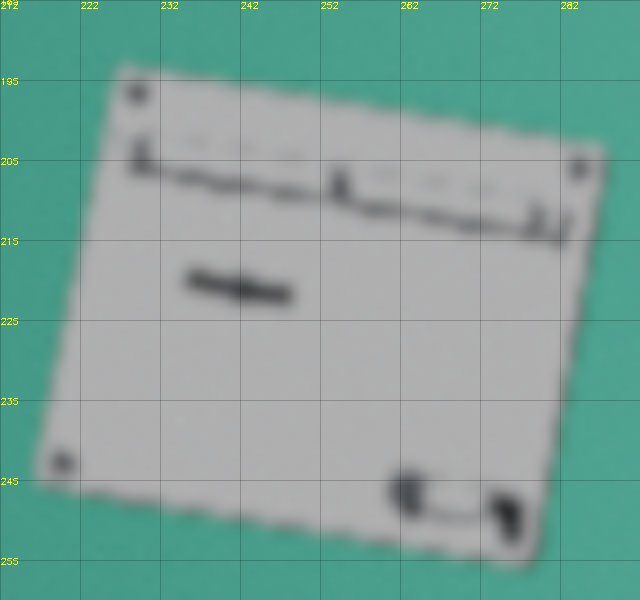

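View pics/fs.png

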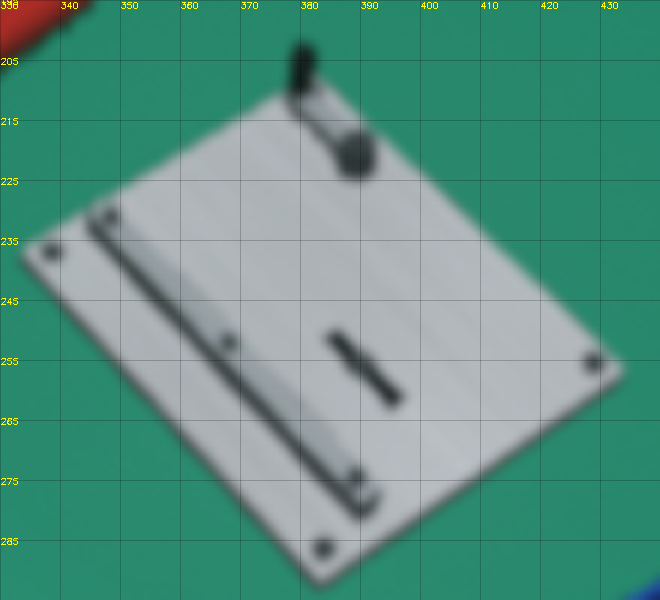

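View pics/b.png

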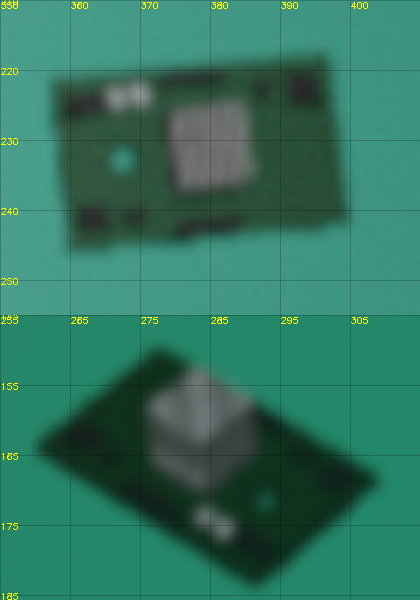

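The fixture's +y points to world +y and its rail is on the far side. The slot is at top (241.5,221), and the pin bulge is close to its middle at about (242,221). The clamp is open: its pivot is at (263,246) and its knob at (275,249). The board's hole, at (367,233), is on the +y side, so it needs no half turn. Next I'll fit both poses jointly in the two views.

```bash
cat > fit.py <<'E'
from h import *
from scipy.optimize import minimize
C={n:vision.calibration(n) for n in('top','scene')}
def box(x0,x1,y0,y1,z0,z1): return np.array([[x,y,z] for x in(x0,x1) for y in(y0,y1) for z in(z0,z1)])/1e3
def W(P,q):
    c,s=np.cos(q[2]),np.sin(q[2]); z=q[3] if len(q)>3 else 0
    return np.c_[P[:,0]*c-P[:,1]*s+q[0],P[:,0]*s+P[:,1]*c+q[1],P[:,2]+z]
def ren(boxes,q,n,S=4):
    m=np.zeros((400*S,640*S),np.uint8)
    for B in boxes:
        h=cv2.convexHull(proj(W(B,q),C[n]).astype(np.float32)); 
        cv2.fillConvexPoly(m,np.round(((h+.5)*S-.5)*16).astype(np.int32),255,shift=4)
    return cv2.GaussianBlur(cv2.resize(m,(640,400),interpolation=cv2.INTER_AREA).astype(float)/255,(0,0),.8)
def fit(boxes,q0,feat,roi,views=('top','scene')):
    def cost(q):
        e=0
        for n in views:
            x,y,w,h=roi[n]; e+=((ren(boxes,q,n)[y:y+h,x:x+w]-feat[n][y:y+h,x:x+w])**2).sum()
        return e
    S=np.array([[0]*4]+[list(r) for r in np.diag([.006,.006,.04,.006])])[:,:len(q0)]
    if len(q0)==3:S=S[:4]
    return minimize(cost,q0,method='Nelder-Mead',options=dict(initial_simplex=np.array(q0)+S,xatol=1e-4,fatol=1e-3,maxiter=250))
E
python3 - <<'E'
from fit import *
t=np.load('t.npy').astype(float);s=np.load('s.npy').astype(float)
I={'top':t,'scene':s}
def feat(f,bg,fg): return np.clip((f-bg)/(fg-bg),0,1)
# fixture: red channel vs bench
roiF={'top':(212,185,80,75),'scene':(330,195,110,100)}; roiB={'top':(350,212,56,40),'scene':(253,145,60,43)}
fF={};fB={}
for n in I:
    r=I[n][:,:,0]; x,y,w,h=roiF[n]; p=r[y:y+h,x:x+w]; bg=np.percentile(p,4 if n=='top' else 20); fF[n]=feat(r,bg,np.median(p[h//2-20:h//2+20,w//2-15:w//2+15]))
    x,y,w,h=roiB[n]; g=I[n].astype(float); b=g[y,x]; d=np.abs(g-b).sum(2); print(n,b); fB[n]=np.clip(d/60,0,1)
a=onz((252,224.5),C['top'],.012); b=onz((378.5,231.5),C['top'],.006)
FB=[box(-85,85,-100,100,0,12)]; BB=[box(-40,40,-65,65,0,6),box(-17,17,-15,15,6,40)]
print(a,b)
for v in (('top','scene'),('top',),('scene',)):
    for nm,bx,q,ft,ro in (('F',FB,a,fF,roiF),('B',BB,b,fB,roiB)):
        q0=[q[0],q[1],-.15 if nm=='F' else .08]+([0] if len(v)>1 else [])
        r=fit(bx,q0,ft,ro,v); print(v,nm,np.round(r.x,4),round(r.fun,2))
        if len(v)>1: np.save(nm+'.npy',r.x)
q=np.load('F.npy'); 
for n,px in (('top',(242,221)),('scene',(390.3,256))):
    for z in (.012,.02):
        w=onz(px,C[n],z)[:2]-q[:2]; c,s_=np.cos(q[2]),np.sin(q[2]); print(n,z,'slot/pin fixture xy',np.round([c*w[0]+s_*w[1],-s_*w[0]+c*w[1]],4))
print('knob', tri([((275.3,249.2),C['top']),((380.5,203.5),C['scene'])]), 'knob model @0.1', W(np.array([[-.064+.04*np.sin(.1),-.048-.04*np.cos(.1),.054]]),q))
q=np.load('B.npy'); print('hole',tri([((367.4,232.9),C['top']),((293,171.4),C['scene'])]),W(np.array([[0,.035,.003]]),q))
for n in C: print(n,'hs top', proj(W(box(-17,17,-15,15,40,40)[::2],q),C[n]).round(1).tolist())
ov=[]
for n,ro in(('top',roiF),('scene',roiF),('top',roiB),('scene',roiB)):
    x,y,w,h=ro[n]; im=np.clip(I[n],0,255).astype(np.uint8)[y:y+h,x:x+w]; o=cv2.resize(im,None,fx=4,fy=4,interpolation=3)
    F=ro is roiF; q=np.load('F.npy' if F else 'B.npy')
    L=[*(FB if F else BB)]+([box(33,57-12,-90,90,12,30)+[.012,0,0]] if F else [])
    if F: L+=[box(.5,8.5,31,39,12,22)]
    for B in L:
        hh=cv2.convexHull(proj(W(B,q),C[n]).astype(np.float32)); cv2.polylines(o,[np.round((hh-[x,y]+.5)*4).astype(np.int32)],True,(255,0,0))
    ov.append(cv2.copyMakeBorder(o,0,400-o.shape[0] if F else 200-o.shape[0],0,(440 if 1 else 0)-o.shape[1]if o.shape[1]<440 else 0,0))
# stack
cv2.imwrite('pics/ov.png',cv2.resize(np.vstack([np.hstack([ov[0][:,:360],ov[1]]),np.hstack([ov[2][:,:360],ov[3]])]),(800,600))[:,:,::-1])
E
```

```text
top [ 72. 157. 139.]
scene [ 39. 134. 105.]
[0.53949206 0.19909718 0.012     ] [ 0.51709067 -0.20578319  0.006     ]
('top', 'scene') F [ 0.5418  0.1989 -0.1648  0.0011] 383.64
('top', 'scene') B [ 0.519  -0.2057  0.0967 -0.0013] 199.17
('top',) F [ 0.5421  0.2    -0.1689] 87.33
('top',) B [ 0.5176 -0.206   0.1063] 158.87
('scene',) F [ 0.5415  0.1978 -0.1687] 285.32
('scene',) B [ 0.5208 -0.2056  0.0939] 34.09
top 0.012 slot/pin fixture xy [0.0035 0.0333]
top 0.02 slot/pin fixture xy [0.0029 0.0318]
scene 0.012 slot/pin fixture xy [0.0063 0.0357]
scene 0.02 slot/pin fixture xy [0.0104 0.039 ]
knob [0.45993883 0.12038287 0.04440607] knob model @0.1 [[0.46822189 0.12211349 0.0550613 ]]
hole [ 0.51370214 -0.17156976 -0.00192826] [[ 0.51561594 -0.17085972  0.00169037]]
top hs top [[385.5, 235.0], [376.0, 235.9], [384.2, 224.2], [374.7, 225.1]]
scene hs top [[283.4, 152.0], [290.9, 156.3], [275.8, 158.2], [283.2, 162.6]]
```

View pics/ov.png

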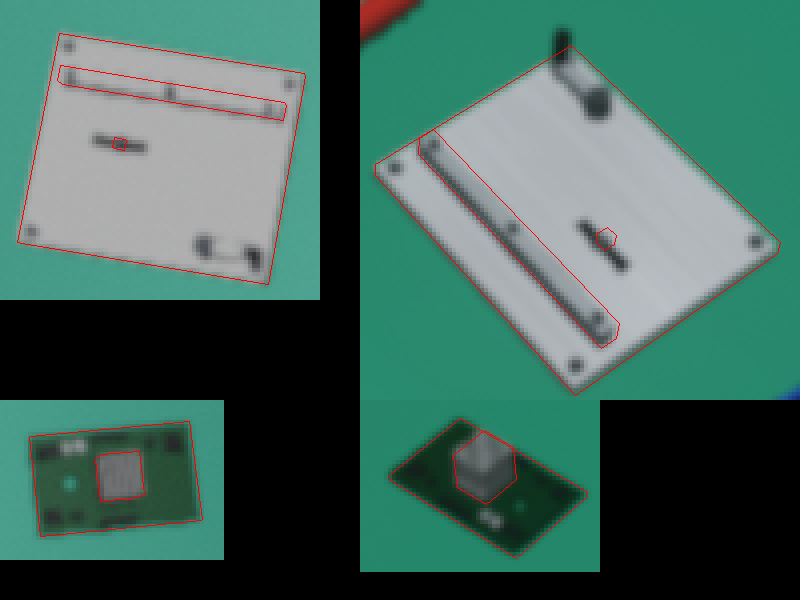

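The fit agrees in both views: fixture at (0.542, 0.199, yaw -0.167), board at (0.519, -0.206, yaw 0.098), both at height about 0. The pin's position along the slot is not resolved, so I'll feel for it. Now to grasp the board.

```bash
cat >> h.py <<'E'
FX=np.array([.5418,.1990,-.167])
def fw(x,y):  # fixture mm -> world
    c,s=np.cos(FX[2]),np.sin(FX[2]); return np.array([FX[0]+(c*x-s*y)/1e3,FX[1]+(s*x+c*y)/1e3])
def wf(p):
    c,s=np.cos(FX[2]),np.sin(FX[2]); d=(np.array(p[:2])-FX[:2])*1e3; return np.array([c*d[0]+s*d[1],-s*d[0]+c*d[1]])
def F(k=1):
    f=np.array(robot.current_contact_force()); c,s=np.cos(FX[2]),np.sin(FX[2]); return np.array([c*f[0]+s*f[1],-s*f[0]+c*f[1],f[2]])
YF=180+np.degrees(FX[2])
def st(tag=''):
    p=np.array(robot.current_tool_pos()); print(tag,'fix',wf(p).round(1),'z',(p[2]*1e3).round(1),'F',F().round(2),'gap',round(robot.current_finger_gap(),3),'t',round(robot.current_time_s(),1))
E
python3 - <<'E'
from h import *
yb=180+np.degrees(.098)
b=[.519,-.2057]
for p,y in ((b,yb),(fw(-1.5,-13),YF),(fw(-70,-110),YF-90),(fw(-24,-75),YF)):
    for k in(0,-180): print(y+k,np.round(robot.inverse_kinematics([*p,.08],[180,0,y+k]),0))
st()
robot.move_to([*b,.13],[180,0,yb])
robot.line_to([*b,.029],velocity=.1,f_stop=10)
st('down')
fingers.gripper_to(0.0,40); st('grip'); print(robot.current_gripper_force())
robot.line_to([*b,.12],velocity=.1); st('up')
E
```

```text
185.61498639228208 [-13.  31.  46.  97. -25.  63. 137.]
5.614986392282077 [-21.  37.  61.  98. -35.  67. -35.]
170.43160482131526 [-33.  27.  16.  95.  -8.  60.  67.]
-9.568395178684739 [ -47.   30.   37.   95.  -20.   62. -104.]
80.43160482131526 [-42.  17.  33. 111. -11.  55. -14.]
-99.56839517868474 [-25.  15.  12. 110.  -4.  55. 159.]
170.43160482131526 [-33.  22.  21. 102.  -9.  57.  73.]
-9.568395178684739 [ -46.   24.   39.  103.  -18.   59. -100.]
 fix [-388.8  252.1] z 212.0 F [-0.17 -0.34  0.61] gap 1.002 t 1.5
down fix [  45.5 -403.2] z 29.7 F [-0.25 -0.45  0.26] gap 1.003 t 5.4
grip fix [  44.8 -402.9] z 29.0 F [-0.49 -0.93 -1.78] gap -0.002 t 6.2
0.0
up fix [  44.2 -402.5] z 119.3 F [0.93 0.11 0.06] gap -0.001 t 7.3
```

The gripper shut completely, so the grasp missed. I'll look at what happened.

```bash
python3 - <<'E'
from h import *
print(robot.current_tool_pos(),robot.current_eef_rot(),np.round(robot.current_joint_positions(),1))
t=grab('top');s=grab('scene')
o=np.hstack([cv2.resize(t[170:290,330:430],None,fx=4,fy=4,interpolation=3),cv2.resize(s[90:210,230:330],None,fx=4,fy=4,interpolation=3)])
cv2.imwrite('pics/miss.png',o[:,:,::-1])
E
```

```text
[ 0.5184898  -0.20529085  0.11925803] [ 1.79958126e+02 -7.82178077e-02 -1.74380164e+02] [-15.7  29.4  50.7  94.7 -24.2  67.7 136.4]
```

View pics/miss.png

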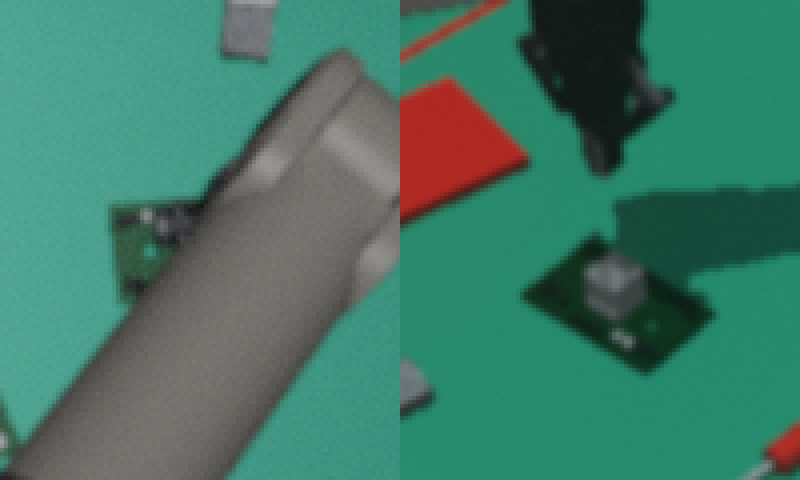

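```bash
python3 - <<'E'
from h import *
p=np.array(robot.current_tool_pos())
for n in('top','scene'): print(n,[proj(p-[0,0,d],vision.calibration(n)).round(1).tolist() for d in(.0,.017,.03)])
c=vision.calibration('scene');print(proj([[.519,-.2057,.04]],c), robot.tip_reach)
fingers.gripper_to(1.0,40); print(robot.current_finger_gap())
o=cv2.resize(grab('scene')[90:210,230:330],None,fx=5,fy=5,interpolation=3)
fingers.gripper_to(0.4,40); print(robot.current_finger_gap(),robot.current_time_s())
o2=cv2.resize(grab('scene')[90:210,255:315],None,fx=5,fy=5,interpolation=3)
cv2.imwrite('pics/open.png',np.hstack([o,o2])[:,:800,::-1])
E
```

```text
top [[[384.4, 227.9]], [[383.4, 228.4]], [[382.7, 228.8]]]
scene [[[281.4, 137.0]], [[281.9, 141.5]], [[282.3, 144.8]]]
[[283.29806519 156.92353349]] 0.017
1.0028011582852685
0.39796106381488744 8.75
```

View pics/open.png

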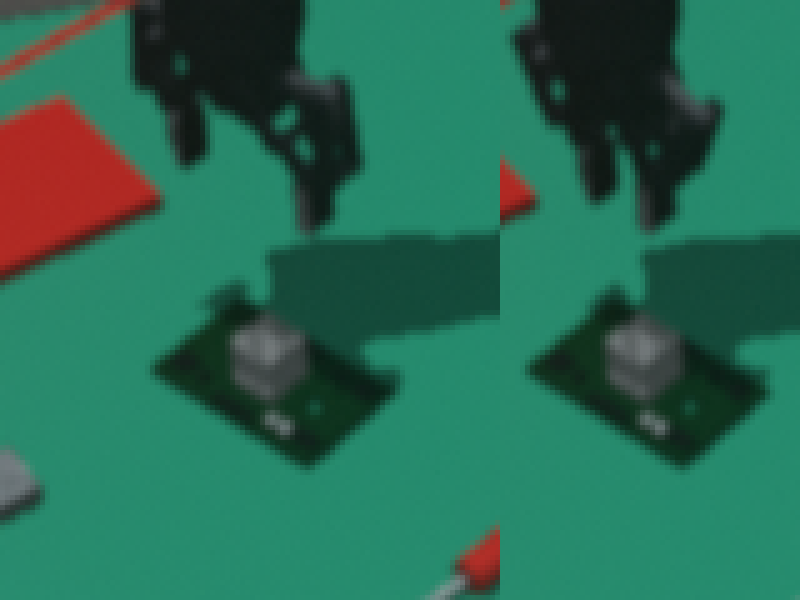

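The scene view puts the tips at (280,133), but the projected tip is at (282,141.5). That's about 30 mm too high, or the same amount off horizontally. I'll check against the start pictures, where both views show the gripper.

```bash
python3 - <<'E'
from h import *
from scipy.spatial.transform import Rotation as R
# start pose, open: pads 85 apart, tips 13 mm farther back
p=np.array([.2,.512,.212]); y=np.radians(158.64); ty=np.array([np.sin(y),-np.cos(y),0])
for n in('top','scene'):
    c=vision.calibration(n)
    print(n,'model tips d=4',proj([p+.05*ty-[0,0,.004],p-.05*ty-[0,0,.004]],c).round(1).tolist(),'d=-26',proj([p+.05*ty+[0,0,.026],p-.05*ty+[0,0,.026]],c).round(1).tolist())
a=cv2.resize(cv2.imread('pics/top0.png')[330:395,50:140],None,fx=5,fy=5,interpolation=3)
b=cv2.resize(cv2.imread('pics/scene0.png')[110:210,570:640],None,fx=5,fy=5,interpolation=3)
a=cv2.copyMakeBorder(a,0,500-a.shape[0],0,0,0)
cv2.imwrite('pics/st.png',np.clip(np.hstack([a,b]).astype(float)*1.6,0,255))
E
```

```text
top model tips d=4 [[97.7, 341.4], [133.4, 355.7]] d=-26 [[91.3, 343.6], [128.1, 358.4]]
scene model tips d=4 [[615.3, 202.1], [580.0, 171.9]] d=-26 [[622.2, 193.1], [585.8, 162.8]][ WARN:0@0.721] global loadsave.cpp:1063 imwrite_ Unsupported depth image for selected encoder is fallbacked to CV_8U.
```

View pics/st.png

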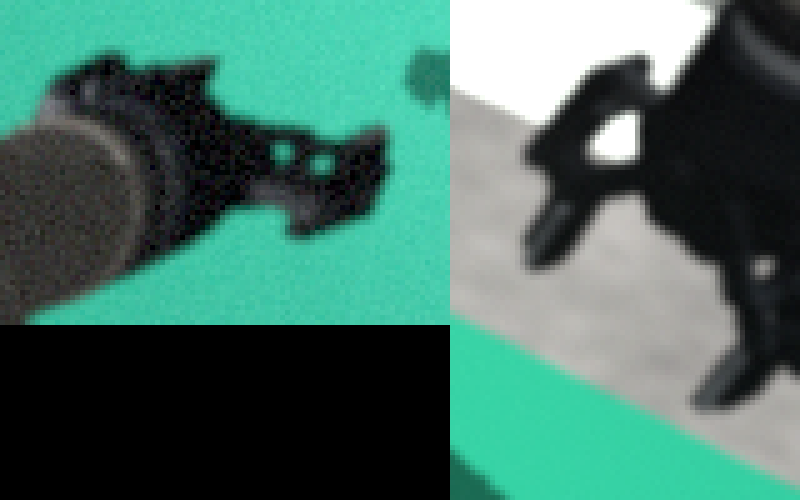

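At the start, both views put the open tips about 26 mm behind the reported TCP: top (127,356) and (92,343), scene (587,164) and (621,191). The model says 4 mm ahead, so the real fingertips stand about 30 mm higher than stated. I'll measure this exactly by touching bare bench with the fingers shut.

```bash
python3 - <<'E'
from h import *
robot.move_to([.425,-.2,.08],[180,0,180+np.degrees(.098)])
fingers.gripper_to(0,40)
robot.line_to([.425,-.2,.01],velocity=.12,f_stop=6); st('10mm')
try:
    print(robot.line_to([.425,-.2,-.03],velocity=.02,f_stop=4)); st('touch')
except Exception as e: print(repr(e))
robot.line_to([.425,-.2,.09],velocity=.2)
E
```

```text
10mm fix [ -48.4 -413.3] z 10.4 F [ 0.35 -0.48 -0.01] gap -0.002 t 10.4
True
touch fix [ -48.9 -412.9] z -19.2 F [-0.7   0.08  5.59] gap 0.001 t 11.8
```

The shut tips touch the bench at a reported z of -19 mm, so the tool is about 36 mm shorter than stated. I'll regrasp with that correction.

```bash
python3 - <<'E'
from h import *
yb=180+np.degrees(.098); b=[.519,-.2057]
fingers.gripper_to(1.0,40)
robot.move_to([*b,.07],[180,0,yb])
print(robot.line_to([*b,-.008],velocity=.1,f_stop=10)); st('down')
fingers.gripper_to(0.0,40); st('grip'); print(robot.current_gripper_force(),robot.current_tool_pos())
robot.line_to([*b,.07],velocity=.1); st('up')
t=grab('top');s=grab('scene')
o=np.hstack([cv2.resize(t[170:290,330:430],None,fx=4,fy=4,interpolation=3),cv2.resize(s[90:210,230:330],None,fx=4,fy=4,interpolation=3)])
cv2.imwrite('pics/grip.png',o[:,:,::-1])
E
```

```text
False
down fix [  45.4 -403.2] z -7.4 F [ 0.45 -0.3  -0.22] gap 0.996 t 14.7
grip fix [  45.2 -403.1] z -7.6 F [-0.12 -0.86  2.22] gap 0.347 t 15.2
41.25717222690582 [ 0.51940203 -0.20604047 -0.00761218]
up fix [  44.1 -402.5] z 69.3 F [ 0.24 -0.87 -2.94] gap 0.346 t 16.2
```

The board is held (gap 29.5 mm, weight about 2.7 N), with its underside 7.6 mm above the reported TCP. I'll carry it to the fixture and lower it until it rests on the pin.

```bash
python3 - <<'E'
from h import *
p=fw(-1.5,-13)
robot.line_to([*p,.07],[180,0,YF],velocity=.15)
robot.line_to([*p,.025],velocity=.1,f_stop=6); robot.pause(.3); st('hover')
print(robot.line_to([*p,.005],velocity=.015,f_stop=3)); robot.pause(.2); st('low')
print(robot.current_eef_rot(), robot.current_torque())
E
```

```text
hover fix [ -1.1 -12.8] z 25.6 F [-0.68 -0.67 -2.85] gap 0.343 t 19.9
True
low fix [ -1.6 -13. ] z 14.0 F [ 0.2  -0.08  5.98] gap 0.343 t 20.9
[ 1.79998252e+02 -1.41114810e-02  1.70413333e+02] [ 0.19929696 -0.08349034  0.00807414]
```

The board touches at z 14.0 (14.4 expected), so it's riding on the pin. I'll ease the pressure and move to the rail.

```bash
python3 - <<'E'
from h import *
p=np.array(robot.current_tool_pos()); z=p[2]+.0006
robot.line_to([p[0],p[1],z],velocity=.01); robot.pause(.2); st('ease')
f=wf(p); print(robot.line_to([*fw(f[0]+12,f[1]),z],velocity=.012,f_stop=3.0)); robot.pause(.2); st('rail'); print(robot.current_torque(),robot.current_eef_rot())
E
```

```text
ease fix [ -1.7 -13.1] z 14.4 F [ 0.78  0.62 -0.04] gap 0.342 t 21.5
True
rail fix [ -1.6 -13.1] z 14.2 F [-0.36 -1.01  5.84] gap 0.34 t 22.1
[ 0.2504793  -0.06372587 -0.01604197] [-179.90227748   -0.32161749  170.44926104]
```

```bash
cat >> h.py <<'E'
def Fm(k=5):
    a=[]
    for _ in range(k): a.append(F()); robot.pause(.02)
    return np.mean(a,0)
E
python3 - <<'E'
from h import *
f=wf(robot.current_tool_pos()); z=.0148; f0=None
for i in range(14):
    x=f[0]+i*1.0
    robot.line_to([*fw(x,f[1]),z],[180,0,YF],velocity=.015); m=Fm(); 
    if f0 is None: f0=m
    print(round(x,1),wf(robot.current_tool_pos()).round(1),round(robot.current_tool_pos()[2]*1e3,1),m.round(1),robot.current_torque()[2].round(3))
    if m[0]-f0[0]<-3: break
st()
E
```

```text
-1.6 [ -2.2 -13.3] 14.3 [ 0.2 -0.4  0.1] -0.012
-0.6 [ -1.1 -13.1] 14.4 [-1.1 -0.1 -0.4] 0.029
0.4 [  0.6 -13.2] 14.6 [-0.1  0.1 -2.3] 0.028
1.4 [  1.5 -13.1] 14.8 [ 0.1  0.  -2.2] 0.011
2.4 [  2.5 -13.1] 14.8 [ 0.1 -0.3 -2.3] 0.09
3.4 [  3.5 -13.1] 14.8 [-0.  -0.1 -2.6] 0.053
4.4 [  4.5 -13.1] 14.8 [-0.2  0.2 -2.5] 0.024
5.4 [  5.5 -13.1] 14.8 [ 0.4 -0.3 -2.2] -0.042
6.4 [  6. -13.] 14.7 [-0.7 -0.1 -1.8] 0.057
7.4 [  6.1 -13. ] 14.5 [-4.8 -0.1 -0.1] 0.085
 fix [  6.1 -13. ] z 14.5 F [-5.06 -0.85 -0.38] gap 0.34 t 25.4
```

The rail is felt at TCP x≈6. Now I'll slide along +y with light pressure on the pin and the rail.

```bash
python3 - <<'E'
from h import *
y=-13.
for i in range(28):
    y+=1.0; robot.line_to([*fw(6.6,y),.0137],[180,0,YF],velocity=.015); m=Fm(3); p=np.array(robot.current_tool_pos())
    if i%3==0 or p[2]<.0135: print(round(y,1),wf(p).round(1),round(p[2]*1e3,1),m.round(1),np.array(robot.current_torque()).round(2))
    if p[2]<.0138 and m[2]<0 or abs(m[1])>6: break
print(m.round(1),p[2]);st('end')
E
```

```text
-12.0 [  6.1 -12.9] 14.2 [-5.  -1.5  3.7] [-0.02  1.24  0.2 ]
-9.0 [  6.  -12.8] 14.3 [-6.  -5.7  5.9] [-0.74  1.55  0.28]
[-6.1 -7.1  6.2] 0.014290455227438464
end fix [  6.  -12.6] z 14.3 F [-6.98 -7.6   5.98] gap 0.348 t 26.9
```

The board isn't sliding, because the friction from my pressing is too high. I'll ease both pressures and continue.

```bash
python3 - <<'E'
from h import *
y=-12.
for i in range(26):
    robot.line_to([*fw(5.9,y),.0146],[180,0,YF],velocity=.02); m=Fm(3); p=np.array(robot.current_tool_pos())
    print(round(y,1),wf(p).round(1),round(p[2]*1e3,1),m.round(1))
    if p[2]<.0135 or abs(m[1])>7: break
    y+=1.5
    if i>3: break
E
```

```text
-12.0 [  6.1 -12.4] 14.4 [-2.5 -1.9 -1.9]
-10.5 [  6.1 -10. ] 14.5 [-2.1 -0.3 -3.1]
-9.0 [ 6.1 -8.4] 14.6 [-1.5 -0.  -3. ]
-7.5 [ 6.1 -7.2] 14.7 [-1.3 -0.5 -2.6]
-6.0 [ 6.  -5.7] 14.7 [-1.2  0.2 -2.8]
```

```bash
python3 - <<'E'
from h import *
y=-6.;zt=14.2
for i in range(24):
    robot.line_to([*fw(5.9,y),zt/1e3],[180,0,YF],velocity=.02); m=Fm(3); p=np.array(robot.current_tool_pos())
    print(round(y,1),round(zt,2),wf(p).round(1),round(p[2]*1e3,1),m.round(1))
    if p[2]<.0132 or abs(m[1])>6: break
    zt=np.clip(zt+.2*(m[2]+.5),12.8,14.8)
    if m[2]<1.5: y+=1.
st()
E
```

```text
-6.0 14.2 [ 6.1 -5.8] 14.3 [-1.4  0.5 -2.5]
-5.0 13.8 [ 6.  -5.5] 14.0 [-1.9 -1.3  0.4]
-4.0 13.97 [ 6.1 -3.6] 13.8 [-0.9  0.1 -2.1]
-3.0 13.65 [ 6.1 -2.5] 13.6 [-0.7  0.3 -2.4]
-2.0 13.27 [ 6.1 -1.8] 13.3 [-0.3  0.  -2.4]
-1.0 12.89 [ 6.1 -0.9] 12.9 [-0.3  0.5 -2.3]
 fix [ 6.1 -0.9] z 12.9 F [-0.1  -0.13 -2.44] gap 0.341 t 30.3
```

The board sank below the pin-top level without load, so the hole has found the pin. Now I'll lower it gently.

```bash
python3 - <<'E'
from h import *
zt=12.5; y=-.9; x=6.0
while zt>3.6:
    robot.line_to([*fw(x,y),zt/1e3],[180,0,YF],velocity=.02); m=Fm(3); p=np.array(robot.current_tool_pos())
    print(round(x,1),round(y,1),round(zt,1),wf(p).round(1),round(p[2]*1e3,1),m.round(1))
    if m[2]>4 : break
    y+=np.clip(.25*m[1],-.6,.6) if abs(m[1])>.8 else 0
    x+=np.clip(.15*m[0],-.4,.4) if abs(m[0])>2 else 0
    zt-=.8 if m[2]<0 else .2
st()
E
```

```text
6.0 -0.9 12.5 [ 6.  -0.9] 12.5 [-0.3 -0.3 -1.9]
6.0 -0.9 11.7 [ 6. -1.] 11.7 [-0.4 -0.2 -2.3]
6.0 -0.9 10.9 [ 6.  -0.9] 10.9 [ 0.1 -0.1 -2.8]
6.0 -0.9 10.1 [ 6.  -0.9] 10.1 [-0.2  0.1 -2.7]
6.0 -0.9 9.3 [ 6. -1.] 9.3 [ 0.2  0.1 -2.5]
6.0 -0.9 8.5 [ 6.  -0.9] 8.5 [-0.6  0.5 -2.4]
6.0 -0.9 7.7 [ 6.  -0.9] 7.7 [-0.2  0.1 -3. ]
6.0 -0.9 6.9 [ 6.  -0.9] 6.9 [-0.2 -0.2 -2.5]
6.0 -0.9 6.1 [ 6.  -0.9] 6.1 [ 0.2  0.  -2.5]
6.0 -0.9 5.3 [ 6.  -0.9] 5.3 [ 0.1  0.  -3. ]
6.0 -0.9 4.5 [ 6.  -0.8] 4.5 [-0.2  0.4 -2.6]
6.0 -0.9 3.7 [ 6.  -0.9] 4.4 [-2.9 -0.6  5.1]
 fix [ 6.  -0.9] z 4.4 F [-2.93 -0.81  5.57] gap 0.348 t 33.9
```

The board is flat on the deck at z 4.4, exactly as predicted, so the pin is in the hole. I'll release it and find the clamp knob by touch.

```bash
python3 - <<'E'
from h import *
p=np.array(robot.current_tool_pos())
robot.line_to([p[0],p[1],.0046],velocity=.01); st('ease')
fingers.gripper_to(1.0); st('open')
robot.line_to([p[0],p[1],.07],velocity=.15); fingers.gripper_to(0,40)
q=fw(-108,-88)
robot.move_to([*q,.06],[180,0,YF-90]); robot.line_to([*q,.014],velocity=.1,f_stop=6); robot.pause(.2); st('beside knob')
print(robot.line_to([*fw(-66,-88),.014],velocity=.025,f_stop=1.6)); st('touch')
E
```

```text
ease fix [ 6.  -0.8] z 4.4 F [-1.36  0.13  0.35] gap 0.344 t 34.2
open fix [ 6.1 -0.9] z 4.6 F [-0.    0.38 -0.59] gap 0.997 t 34.8
beside knob fix [-107.4  -87.7] z 14.6 F [ 0.34 -0.5   1.13] gap -0.001 t 38.3
True
touch fix [-81.4 -88.4] z 13.6 F [0.16 0.1  0.31] gap 0.002 t 39.3
```

```bash
python3 - <<'E'
from h import *
d=19.; H=np.array([-64,-48.])
for th in np.arange(.05,1.56,.125):
    k=H+40*np.array([np.sin(th),-np.cos(th)])-d*np.array([np.cos(th),np.sin(th)])
    hit=robot.line_to([*fw(*k),.014],[180,0,YF-90+np.degrees(th)],velocity=.04,f_stop=10); m=Fm(2)
    print(round(th,2),hit,wf(robot.current_tool_pos()).round(1),k.round(1),m.round(1))
    if hit: break
st()
E
```

```text
0.05 False [-81.2 -88.9] [-81.  -88.9] [-0.4  0.5 -0.7]
0.18 False [-76.4 -90.8] [-75.7 -90.7] [-0.7 -0.2 -0.4]
0.3 False [-70.7 -92.1] [-70.3 -91.8] [-0.9 -1.4 -0.5]
0.42 False [-64.8 -92.4] [-64.8 -92.3] [-0.9 -0.6  0.2]
0.55 False [-59.1 -92. ] [-59.3 -92. ] [-0.9 -0.8 -0.2]
0.68 False [-53.7 -91. ] [-53.8 -91.1] [-0.2 -0.  -0.8]
0.8 False [-48.4 -89.4] [-48.5 -89.5] [-0.3 -0.6 -0.5]
0.92 False [-43.4 -87.2] [-43.5 -87.2] [-0.2 -0.5 -0.4]
1.05 False [-38.7 -84.3] [-38.8 -84.4] [-0.4 -0.9 -1.3]
1.17 False [-34.3 -80.9] [-34.4 -81. ] [-0.3  0.1 -0.3]
1.3 False [-30.5 -76.9] [-30.5 -77. ] [ 0.3 -1.1 -0.2]
1.42 False [-27.1 -72.5] [-27.2 -72.6] [ 0.2 -1.3  0.3]
1.55 False [-24.4 -67.7] [-24.4 -67.8] [-0.1 -1.7 -0.2]
 fix [-24.4 -67.7] z 14.0 F [ 0.37 -0.8  -0.06] gap 0.003 t 43.5
```

Forces of about 1 N suggest the knob is following. I'll push on to the end stop, back away and take a look.

```bash
python3 - <<'E'
from h import *
for i in range(12):
    y=-67+i*1.0
    robot.line_to([*fw(-24,y),.014],[180,0,YF],velocity=.03); m=Fm(4); print(y,wf(robot.current_tool_pos()).round(1),m.round(1))
    if m[1]<-4: break
y0=wf(robot.current_tool_pos())[1]
robot.line_to([*fw(-24,y0-20),.014],velocity=.08); robot.line_to([*fw(-24,y0-20),.09],velocity=.15)
robot.move_to([.2,.45,.2],[180,0,158]); st()
t=grab('top');s=grab('scene')
o=np.hstack([cv2.resize(t[185:265,210:300],None,fx=4.4,fy=5,interpolation=3),cv2.resize(s[195:295,330:440],None,fx=3.6,fy=4,interpolation=3)])
cv2.imwrite('pics/end.png',o[:,:,::-1]); print(o.shape)
E
```

```text
-67.0 [-24.  -67.6] [-0.2 -2.8  0. ]
-66.0 [-24.  -67.5] [-0.1 -5.4  1.5]
 fix [-377.4  190. ] z 199.6 F [-0.04  0.19  0.44] gap -0.001 t 46.9
(400, 792, 3)
```

View pics/end.png

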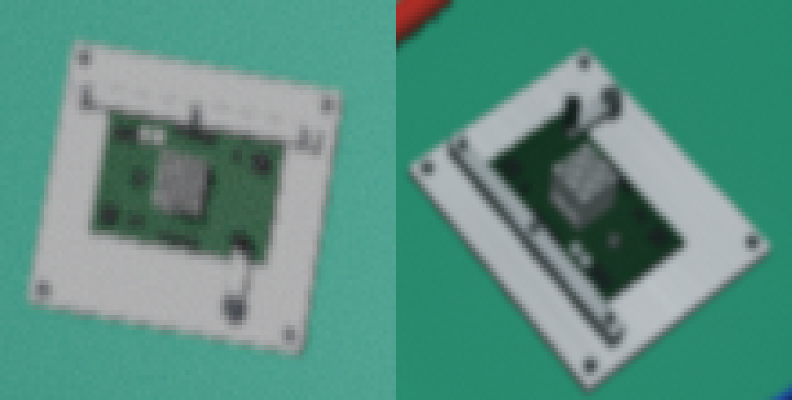

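In the picture the board lies along the rail with its hole end at +y. The clamp arm points across its near edge, with the knob at end.png (242,240), and it was pushed to its hard stop. The arm is clear of everything, so I'm handing in.

```bash
python3 -c "
from station import workorder; print(workorder.close_job())"
```

```text
the job is handed in; nothing more can be done
None
```

The board lies flat on the fixture with its hole over the pin, the clamp is fully across at its stop, and the job was handed in at about 47 s of the 72 s allowed; the first grasp closed on air because the real fingertips sit about 36 mm higher than stated, but the board did not move.

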